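Close up and lock a row of printing blocks

TASK

Get the row of four printing blocks ready for inking: push the row along its aluminium channel as one closed train until it is fully home against the dark end stop, then push the orange tab to slide the locking bolt fully in behind the row. Only push: do not lift or tip a block, and do not let the row come apart on the way. Leave the ink jar, the paint pot and the brayer where they are, and finish clear of everything.

Things in the scene. Friction and masses are not known exactly. Their poses are not given: they have to be found in the camera images.
- channel: Aluminium channel fixed to the desk, place and heading vary. Origin at desk height on its centre line, 150 mm before the end stop's face. y: along it towards the stop; x: across it, away from the bolt; z up. 61 mm wide outside, 53 inside; floor 4 mm, side walls 14 mm above the desk. It runs from y = -180 mm (open end) to the stop. Home, the row's rear face is at y = -10 mm.
- stop_face (a point): Point on the face of the dark steel end stop that the row comes up against, on the channel's centre line, 22 mm above the desk (y = 150 mm of the channel). The stop is 61 mm wide, 15 mm thick, 45 mm high.
- block_red: A wooden relief-printing block with a red top: 50 mm across the channel (x), 40 mm along it (y), 36 mm tall, about 90 g. Origin at the centre of its underside. Loose on the channel floor, 1.5 mm play each side; its top is 26 mm above the side walls. The order of the colours in the row changes.
- block_blue: A wooden relief-printing block with a blue top: 50 mm across the channel (x), 40 mm along it (y), 36 mm tall, about 90 g. Origin at the centre of its underside. Loose on the channel floor, 1.5 mm play each side; its top is 26 mm above the side walls. The order of the colours in the row changes.
- block_green: A wooden relief-printing block with a green top: 50 mm across the channel (x), 40 mm along it (y), 36 mm tall, about 90 g. Origin at the centre of its underside. Loose on the channel floor, 1.5 mm play each side; its top is 26 mm above the side walls. The order of the colours in the row changes.
- block_black: A wooden relief-printing block with a black top: 50 mm across the channel (x), 40 mm along it (y), 36 mm tall, about 90 g. Origin at the centre of its underside. Loose on the channel floor, 1.5 mm play each side; its top is 26 mm above the side walls. The order of the colours in the row changes.
- lock_bolt (a joint): How far the bolt is in (m): starts at 0 to 0.012, fully in at 0.056 against a hard stop. A steel bar 14 mm wide, centred at channel y = -22 mm, 16 to 26 mm above the desk; slides along channel +x, about 2 N friction, stays put. Tip at x = -44 mm + joint value; it passes 5 mm behind the home row, else the row blocks it. Its fixed grey bracket: x -105 to -33, y -44 to 0 mm, 28 mm high.
- bolt_tab (a point): Point on the rear (pushed) face of the bolt's upright orange tab, at x = -130 mm + lock_bolt's value, y = -22 mm of the channel, 50 mm above the desk. The tab is 30 mm wide along the channel, 10 mm thick and reaches from 19 to 65 mm above the desk. Pushing this face along the channel's +x slides the bolt in.
- ink_jar: Bystander: amber ink jar with a black cap, 50 mm across, 65 mm high. Origin at the centre of its underside.
- paint_pot: Bystander: open white pot, 68 mm across the rim, 60 mm high. Origin at the centre of its underside.
- brayer: Bystander: ink roller lying on the desk: black roller 34 mm thick and 70 mm long along its y, wooden handle reaching 127 mm towards its -x. Origin on the desk below the roller's middle.
Not all that is in view belongs to the job. What is shaped like the block_blue but yellow is not meant.

How it is judged:
By the outcome, as a careful person would: the job done as asked, in the order asked, and still so for the second after the job is handed in, with the robot touching nothing.
It also fails if it takes over 43 s, if anything falls off the work surface, if the arm or the gripper's body presses on something with over 40 N, if the wrist force passes 120 N, or if a joint passes its speed limit or range.

ROBOT

A 6-joint arm with a two-finger parallel gripper is mounted at the origin on the work surface. World frame = base frame: x ahead of the robot, y to its left, z up, the work surface at z = 0. Lengths are in m, angles in rad, forces in N, time in s.
With the tool pointing down it reaches from about 0.35 to 0.725 m from the base axis. Payload 4.3 kg.
Tool frame: the origin (TCP) lies midway between the tips of the shut fingers; the grasp point (between the pads) lies 19 mm behind it (grip_depth is the distance from the TCP to the grasp point, in m); z points along the fingers, y is the line along which they close (so a half turn about z gives the same grasp; the last joint's range is limited). The gripper opens to 85 mm and grips with 20 to 120 N. Pads are 22 mm wide; open, the fingers measure 114 mm over their backs; the gripper's body (76 mm by 85 mm) begins 54 mm behind the grasp point. The pads swing forward as they close: fully open they stand 13 mm farther back than shut.
Start: joints at [1.092, 0.377, 0.081, 1.274, 0, 1.46], TCP at [0.207, 0.536, 0.231] pointing down, gripper open.
Joint ranges: [-2.72, 2.72], [-0.84, 1.66], [-1.02, 1.22], [-1.77, 2.12], [-1.37, 1.28], [-3.14, 3.14]. Speed limits (rad/s): [2.57, 2.57, 3.14, 3.14, 3.14, 3.14].

INTERFACE

Orientations are given as a rotation vector (axis times angle).
In Python, from rig import * gives the robot as it stands. The module is installed in compiled form; this text tells all that it offers.
- The arm moves only by the tool send_rows, never from a script. Its argument "targets" is a list of rows, each a list of 3 entries, a list of its own where there are three numbers: the shift along the tool's x, y, z in cm, then the turn, a rotation vector about the tool's x, y, z in rad, then the gripper command: -1 is fully open, 1 is shut, values between are in proportion. A call has exactly 8 rows; each row is the pose to reach, as a shift and turn from the pose commanded when the call began, along the tool's axes at that moment; what a row does not reach only later rows make up. A row lasts 1/10 s, in which the tool goes at most 50 mm and 8.59 degrees, less where a joint would pass 70% of its speed; a pose out of reach is approached as far as the arm can. A call with a gripper value outside its range is refused whole. The fingers move at their own pace and stop on an object; "grip_force" is the grip in N (left out, the last holds). Time passes only in rows, so rows that repeat a pose let the fingers close, or fill a call up. It gives the time, the measured TCP pose, the force, the opening and the grip force at its end, in the units of the state.
- state(): the state, without advancing time (a new reading comes with each control period).
- snapshot(name): name is "scene" or "top" or "wrist"; returns a dict with "img" (480x640x3 uint8, blue, green, red), "vertical_fov" (degrees; the focal length in pixels is half the picture's height over the tangent of half this angle, whatever the lens; pixels are square), "cx", "cy" (the principal point, pixels), "k1" (the pictures are not rectified: a ray, as slopes to the right and down, at radius r is drawn at 1 + k1 r^2 times it, then the intrinsics apply), "R" (3x3) and "t" (3): a world point X has camera coordinates R X + t; the wrist camera has in their place "tool_from_camera" (4x4, takes a point from camera to tool coordinates, whose origin is the TCP and whose axes are the flange's). Camera axes: x right, y down, z forward; pixel columns grow to the right and rows downward; lengths in m; the calibration is good to about 2 mm. A picture is of the moment at which its call begins: read the wrist's pose just before it. There is no depth.
- hand_in(): hands the job in; it is judged then, once.
Trained networks look in the newest picture that a camera, given by its name, has taken for a name from the list of things; names that differ only in an ending like _2 or _b are one class to them, and where a whole thing is asked for, a point or a joint stands for the part that bears it (a point fixed in the world has none). Each returns a list of dicts, best first, with "p" (0 to 1); they miss things now and then, are a little off and sometimes report something else, mostly with a low value. They report only what shows in the picture. A call takes as long as a camera call. They do not tell look-alikes from the thing itself.
- recognise(thing, camera): "location" ([column, row] in pixels, amid what is visible of it).
- regions_of(thing, camera): "pixels" (480x640 bool, what is visible of it) and "location" ([column, row] in pixels, amid what is visible of it).
The state is a dict: "time": time; "qpos": joint angles; "dq": joint speeds; "tau": joint torques, N m; "position": TCP position; "tcp_rot": TCP orientation; "wrist_force": force on the tool from outside, world axes, zero at the start; "torque": the same for the moment, N m; "gripper_width": finger opening in m; "grasp_force": force on a finger pad.
Only numpy, scipy, OpenCV 4.12 (cv2) and the standard library are available. Lean on these libraries where they do the work, as an engineer would, in place of code of your own. Each camera call takes 0.05 s, during which the arm holds its last target. There are 200 camera calls.

## Working session

There is one attempt and no reset: what is moved stays moved. The work goes in short steps, Python scripts to look and compute and a tool call to move; the robot and the scene stay as the last step left them, time stands still between calls to the robot, and variables do not carry over. Pictures are saved under pics/ and viewed, at most 10 in all, crops included, and the job is handed in when it is done.

Besides the shell and the picture viewer there is one more tool, called after "Request:" as a command line: name --argument value ..., lists and objects as JSON in quotes. send_rows: Moves the arm, as the interface text tells. Its arguments: {"type":"object","properties":{"targets":{"type":"array"},"grip_force":{"type":"number"}},"required":["targets"]}

```bash
mkdir -p pics
cat > h.py <<'E'
import numpy as np, cv2
from scipy.spatial.transform import Rotation as Ro
def K(s):
    f=240/np.tan(np.radians(s["vertical_fov"])/2); return np.array([[f,0,s["cx"]],[0,f,s["cy"]],[0,0,1.]])
def cam(s,st=None):
    if "R" in s: return np.array(s["R"]),np.array(s["t"])
    T=np.array(s["tool_from_camera"]); W=np.eye(4); W[:3,:3]=Ro.from_rotvec(st["tcp_rot"]).as_matrix(); W[:3,3]=st["position"]
    M=np.linalg.inv(W@T); return M[:3,:3],M[:3,3]
def at_z(s,px,z,st=None):
    R,t=cam(s,st); px=np.array(px,float).reshape(-1,1,2)
    n=cv2.undistortPoints(px,K(s),np.array([s["k1"],0,0,0,0.]) ).reshape(-1,2)
    # k1 model: drawn = (1+k1 r^2)*ray
    c=-R.T@t; d=np.c_[n,np.ones(len(n))]@R
    return c+d*((z-c[2])/d[:,2])[:,None]
def proj(s,X,st=None):
    R,t=cam(s,st); return cv2.projectPoints(np.array(X,float).reshape(-1,1,3),cv2.Rodrigues(R)[0],t,K(s),np.array([s["k1"],0,0,0,0.]))[0].reshape(-1,2)
E
python3 - <<'E'
from rig import *; from h import *
st=state(); print(st)
for c in ["top","scene"]:
    s=snapshot(c); cv2.imwrite(f"pics/{c}0.png",s["img"])
    print(c,K(s)[0,0],s["k1"],-np.array(s["R"]).T@s["t"])
    for n,z in [("block_red",.04),("block_blue",.04),("block_green",.04),("block_black",.04),("stop_face",.045),("channel",.01),("bolt_tab",.05),("ink_jar",.065),("paint_pot",.06),("brayer",.03)]:
        try:
            for r in recognise(n,c)[:2]: print(n,round(r["p"],2),np.round(r["location"]),np.round(at_z(s,r["location"],z),3)[0])
        except Exception as e: print(n,e)
E
```

```text
{'time': 0.0, 'qpos': array([ 1.09171282e+00,  3.78049093e-01,  7.96619241e-02,  1.27438046e+00,
       -2.44294654e-05,  1.46049813e+00]), 'dq': array([-5.66846808e-04, -2.04855798e-04,  9.52675660e-04,  1.09255233e-04,
        2.72804974e-03,  4.98701869e-05]), 'tau': array([-2.95573682e-04, -4.63603270e+01,  2.69875878e+01,  2.08916474e-02,
       -1.87284022e-04,  2.06930324e-06]), 'position': array([0.20698552, 0.53577706, 0.23038278]), 'tcp_rot': array([-5.75908504e-01, -3.08779447e+00,  2.97366011e-03]), 'wrist_force': array([0.08089661, 0.18607183, 0.41991509]), 'torque': array([0.01890869, 0.00212346, 0.02185357]), 'grasp_force': 0.0, 'gripper_width': 0.08541483530371105}
top 501.57942539249206 -0.13953201836643941 [0.53397665 0.02055061 0.9380808 ]
block_red 0.93 [295. 239.] [0.572 0.065 0.04 ]
block_blue 0.95 [338. 225.] [ 0.597 -0.012  0.04 ]
block_blue 0.95 [445. 205.] [ 0.632 -0.207  0.04 ]
block_green 0.85 [316. 229.] [0.589 0.027 0.04 ]
block_black 0.7 [270. 241.] [0.568 0.109 0.04 ]
block_black 0.5 [217. 186.] [0.668 0.207 0.04 ]
stop_face 0.74 [325. 244.] [0.563 0.0
[... 295 characters left out ...]
.7557783089098 -0.022905671784377624 [ 1.31415014 -0.03694225  0.61601881]
block_red 0.97 [353. 277.] [0.604 0.064 0.04 ]
block_blue 0.93 [179. 300.] [ 0.651 -0.202  0.04 ]
block_blue 0.88 [256. 220.] [ 0.437 -0.095  0.04 ]
block_green 0.88 [329. 278.] [0.607 0.025 0.04 ]
block_black 0.82 [381. 272.] [0.592 0.109 0.04 ]
stop_face 0.57 [317. 300.] [0.662 0.004 0.045]
channel 0.62 [311. 296.] [ 0.613 -0.003  0.01 ]
bolt_tab 0.78 [310. 235.] [ 0.503 -0.001  0.05 ]
bolt_tab 0.22 [311. 301.] [ 0.671 -0.006  0.05 ]
ink_jar 0.56 [403. 229.] [0.509 0.156 0.065]
paint_pot 0.72 [278. 341.] [ 0.761 -0.053  0.06 ]
paint_pot 0.66 [332. 278.] [0.631 0.027 0.06 ]
brayer 0.84 [451. 316.] [0.688 0.2   0.03 ]
```

View pics/top0.png

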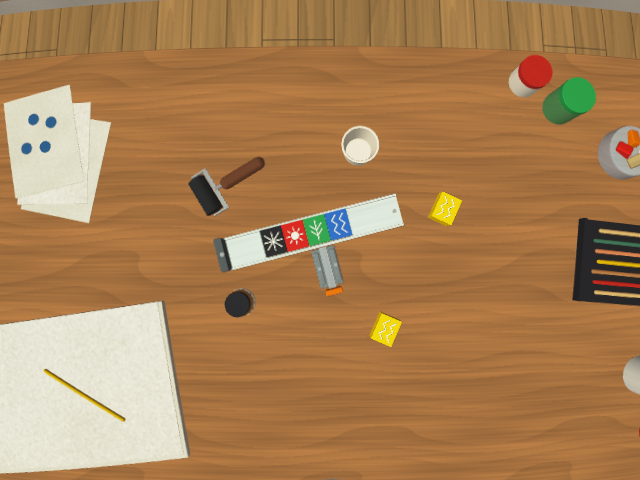

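View pics/scene0.png

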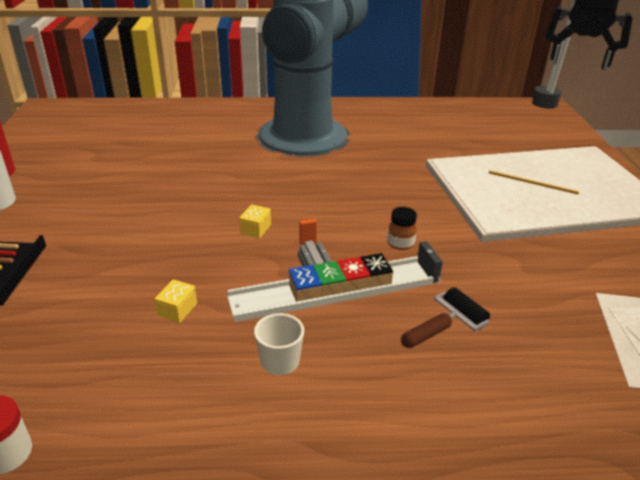

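The top picture shows the channel running from its open end at about (400,210) to the dark stop at about (222,255). The row is black, red, green, blue from the stop side (270,241 to 338,225), and the orange tab is at (333,291). The jar is at (238,302), the brayer at (215,190), the pot at (360,145) and the yellow decoys at (445,208) and (386,329). The scene picture agrees with this. Next I'll fit the channel pose and overlay the model.

```bash
cat > fit.py <<'E'
from rig import *; from h import *
s=snapshot("top")
P=[]
for n in ["channel"]:
    for r in regions_of(n,"top")[:3]:
        m=r["pixels"]; ys,xs=np.nonzero(m); print(n,r["p"],m.sum(),xs.min(),xs.max(),ys.min(),ys.max())
bl={}
for n in ["block_black","block_red","block_green","block_blue"]:
    for r in regions_of(n,"top")[:2]:
        ys,xs=np.nonzero(r["pixels"]); w=at_z(s,np.c_[xs,ys],.04)[:,:2]
        rc=cv2.minAreaRect((w*1000).astype(np.float32)); print(n,round(r["p"],2),np.round(w.mean(0),4),np.round(rc[0],1),np.round(rc[1],1),round(rc[2],1))
        bl.setdefault(n,w.mean(0))
# channel: union of bright aluminium (low saturation) and blocks within the area
hsv=cv2.cvtColor(s["img"],cv2.COLOR_BGR2HSV); al=((hsv[...,1]<50)&(hsv[...,2]>150)).astype(np.uint8)
al[:185]=0;al[285:]=0;al[:,:205]=0;al[:,410:]=0
n,l,stt,_=cv2.connectedComponentsWithStats(al); print(stt[1:][stt[1:,4]>40])
big=np.isin(l,[i for i in range(1,n) if stt[i,4]>150])
ys,xs=np.nonzero(big); w=at_z(s,np.c_[xs,ys],.012)[:,:2]
rc=cv2.minAreaRect((w*1000).astype(np.float32)); print("al",rc); print(np.round(cv2.boxPoints(rc)))
for r in regions_of("bolt_tab","top")[:1]:
    ys,xs=np.nonzero(r["pixels"]); w=at_z(s,np.c_[xs,ys],.065)[:,:2]; print("bolt region",len(xs),w.mean(0),cv2.minAreaRect((w*1000).astype(np.float32)))
o=((hsv[...,0]<14)&(hsv[...,1]>200)&(hsv[...,2]>180)); o[:275]=0;o[305:]=0;o[:,:310]=0;o[:,350:]=0
ys,xs=np.nonzero(o); w=at_z(s,np.c_[xs,ys],.065)[:,:2]; print("orange",len(xs),xs.mean(),ys.mean(),w.mean(0),cv2.minAreaRect((w*1000).astype(np.float32)))
cv2.imwrite("pics/crop.png",cv2.resize(s["img"][180:310,205:415],None,fx=3.8,fy=3.8,interpolation=cv2.INTER_CUBIC))
E
python3 fit.py
```

```text
channel 0.82 4903 213 403 194 296
channel 0.47 635 281 308 220 251
block_black 0.67 [0.5669 0.1044] [566.8 104.8] [52.6 41.5] 15.4
block_red 0.66 [0.5775 0.0657] [577.1  66. ] [50.6 39.4] 15.6
block_green 0.83 [0.5878 0.0266] [588.1  26.6] [51.1 40.1] 13.1
block_blue 0.9 [ 0.4102 -0.0962] [409.9 -96.3] [45.9 51.9] 66.1
block_blue 0.77 [ 0.6257 -0.206 ] [ 625.5 -205.7] [47.3 56.9] 66.1
[[ 211  185   18   31  132]
 [ 224  194  180   91 3579]
 [ 264  233   18   17   85]]
al ((551.4221801757812, 22.853500366210938), (135.11888122558594, 329.21612548828125), 14.274507522583008)
[[ 445.  166.]
 [ 527. -153.]
 [ 657. -120.]
 [ 576.  199.]]
bolt region 505 [0.51163748 0.00589136] ((513.5968017578125, 9.660301208496094), (85.32404327392578, 29.558595657348633), 19.7739315032959)
orange 18 333.8888888888889 292.22222222222223 [ 0.47759537 -0.00349716] ((479.0440368652344, -2.9387950897216797), (9.153635025024414, 28.67862892150879), 14.902910232543945)
```

View pics/crop.png

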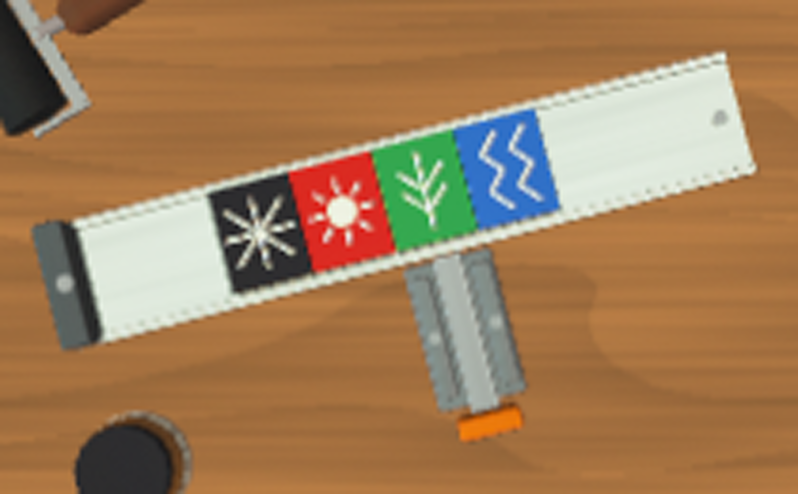

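The crop shows a closed row: black, red, green, blue with touching edges. The stop's face is at crop x of about 72–102 and the open-end corners are at (725,53) and (756,170). The orange tab's top is centred at (490,423). I'll fit the pose to these corners.

```bash
cat > pose.py <<'E'
from rig import *; from h import *
from scipy.optimize import least_squares
s=snapshot("top"); st=state()
def px(a): return (np.array(a,float)+.5)/3.8-.5+[205,180]
M=[([.0305,-.18,.014],(725,53)),([-.0305,-.18,.014],(756,172)),([.0305,.165,.045],(33,228)),([-.0305,.165,.045],(68,349))]
B=px([(208,192),(535,109),(560,211),(233,293)]); bx=np.array([.025,.025,-.025,-.025])
T=px((490,424))
def W(p,X): c,q=np.cos(p[2]),np.sin(p[2]); X=np.atleast_2d(X); return np.c_[p[0]+c*X[:,0]-q*X[:,1],p[1]+q*X[:,0]+c*X[:,1],X[:,2]]
def res(p):
    r=proj(s,W(p,[m[0] for m in M]))-px([m[1] for m in M])
    b=proj(s,W(p,np.c_[bx,[p[3],p[3]-.16,p[3]-.16,p[3]],[.04]*4]))-B
    t=proj(s,W(p,[[-.125+p[4],-.022,.065]]))-T
    return np.r_[r.ravel(),b.ravel(),t.ravel()]
f=least_squares(res,[.58,.02,.26,.1,.005]); p=f.x
print(np.round(p,4),"deg",np.degrees(p[2])); print(np.round(f.fun,1))
print("rear face now",W(p,[0,p[3]-.16,.03]),"home",W(p,[0,-.01,.03]),"tab",W(p,[-.13+p[4],-.022,.05]),"tab end",W(p,[-.074,-.022,.05]))
R=Ro.from_rotvec(st["tcp_rot"]).as_matrix(); print(np.round(R,3))
np.save("p.npy",p)
print("ystop dir",W(p,[0,1,0])-W(p,[0,0,0]))
E
python3 pose.py
```

```text
[0.5831 0.0451 0.2481 0.0806 0.0126] deg 14.216227066534822
[ 0.7 -0.3  1.   0.1 -0.7 -0.6 -1.6  0.6 -0.3  0.2 -0.1 -0.3  0.4 -0.2
  0.   0.6  0.5 -0.1]
rear face now [[ 0.60258698 -0.03182217  0.03      ]] home [[0.58554666 0.03544038 0.03      ]] tab [[ 0.47472016 -0.00501553  0.05      ]] tab end [[0.51675983 0.00563481 0.05      ]]
[[-0.933  0.361  0.   ]
 [ 0.361  0.933  0.   ]
 [-0.     0.    -1.   ]]
ystop dir [[-0.24558194  0.96937584  0.        ]]
```

Request:
send_rows --targets '[[[-3.8,-2.6,0],[0,0,0.06],1],[[-7.5,-5.2,0],[0,0,0.12],1],[[-11.3,-7.9,0],[0,0,0.18],1],[[-15,-10.5,0],[0,0,0.24],1],[[-18.8,-13.1,0],[0,0,0.3],1],[[-22.5,-15.8,0],[0,0,0.36],1],[[-26.3,-18.4,0],[0,0,0.42],1],[[-29.9,-21,0],[0,0,0.476],1]]'

```text
time: 2.3
position: [0.4114, 0.231, 0.2316]
tcp_rot: [1.291, 2.863, 0.001]
wrist_force: [1.4, 0.3, -0.7]
gripper_width: -0.0002
grasp_force: 0.0
```

Request:
send_rows --targets '[[[-4.5,-0.6,1.4],[0,0,0.06],1],[[-9,-1.2,2.8],[0,0,0.12],1],[[-13.5,-1.9,4.2],[0,0,0.18],1],[[-18,-2.5,5.6],[0,0,0.24],1],[[-22.5,-3.1,7],[0,0,0.3],1],[[-27,-3.7,8.4],[0,0,0.36],1],[[-31.5,-4.3,9.8],[0,0,0.42],1],[[-36,-5,11],[0,0,0.476],1]]'

```text
time: 3.1
position: [0.6128, -0.0714, 0.1205]
tcp_rot: [-1.93, -2.478, -0.0]
wrist_force: [1.2, 1.4, 0.7]
gripper_width: 0.0
grasp_force: 0.0
```

```bash
cat > wr.py <<'E'
from rig import *; from h import *; import sys
st=state(); s=snapshot("wrist"); p=np.load("p.npy")
def W(X): c,q=np.cos(p[2]),np.sin(p[2]); X=np.atleast_2d(X); return np.c_[p[0]+c*X[:,0]-q*X[:,1],p[1]+q*X[:,0]+c*X[:,1],X[:,2]]
d=st["position"]-W([0,0,0])[0]; c,q=np.cos(p[2]),np.sin(p[2])
R=Ro.from_rotvec(st["tcp_rot"]).as_matrix()
print(st["time"],st["position"],"chan xy",c*d[0]+q*d[1],-q*d[0]+c*d[1],d[2],"yaw err",np.degrees(np.arctan2(R[1,1],R[0,1])-p[2]),R[:,2],st["wrist_force"])
im=s["img"].copy()
for z,x,y0,y1 in [(.014,.0305,-.18,.15),(.014,-.0305,-.18,.15),(.04,.025,p[3]-.16,p[3]),(.04,-.025,p[3]-.16,p[3])]:
    a=proj(s,W(np.c_[[x]*30,np.linspace(y0,y1,30),[z]*30]),st)
    for u in a:
        if 0<u[0]<640 and 0<u[1]<480: cv2.circle(im,(int(u[0]),int(u[1])),2,(255,0,255),-1)
cv2.imwrite("pics/"+sys.argv[1],im)
E
python3 wr.py w1.png
```

```text
3.1 [ 0.61282471 -0.07137479  0.12051601] chan xy 0.0002108059738747635 -0.12024304066996219 0.12051600633944523 yaw err -0.03706365291644335 [-6.18737156e-05  3.16453504e-04 -9.99999948e-01] [1.22029936 1.38172292 0.67877999]
```

View pics/w1.png

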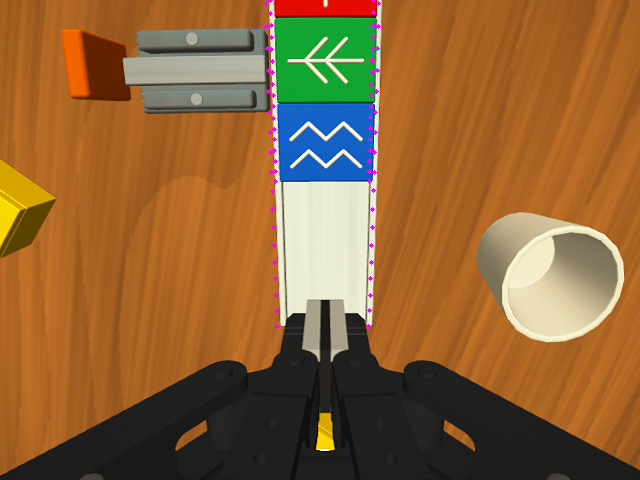

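The wrist view matches the model: the channel edges and the row's rear at (325,181) coincide with the overlay. The fingers are centred in the channel, so I'll descend behind the row.

Request:
send_rows --targets '[[[0,0,2],[0,0,0],1],[[0,0,4],[0,0,0],1],[[0,0,6],[0,0,0],1],[[0,0,8],[0,0,0],1],[[0,0,9.5],[0,0,0],1],[[0,0,10.4],[0,0,0],1],[[0.6,0,10.4],[0,0,0],1],[[1.2,0,10.4],[0,0,0],1]]'

```text
time: 3.95
position: [0.6093, -0.0576, 0.0178]
tcp_rot: [1.927, 2.481, 0.001]
wrist_force: [-0.9, 0.5, 0.1]
gripper_width: 0.0002
grasp_force: 0.0
```

Request:
send_rows --targets '[[[0.3,0,0],[0,0,0],1],[[0.6,0,0],[0,0,0],1],[[0.9,0,0],[0,0,0],1],[[1.2,0,0],[0,0,0],1],[[1.5,0,0],[0,0,0],1],[[1.8,0,0],[0,0,0],1],[[2.1,0,0],[0,0,0],1],[[2.4,0,0],[0,0,0],1]]'

```text
time: 4.75
position: [0.6035, -0.0351, 0.0175]
tcp_rot: [1.927, 2.48, -0.0]
wrist_force: [0.7, -2.5, 0.7]
gripper_width: 0.0
grasp_force: 1.2
```

Request:
send_rows --targets '[[[0.3,0,0],[0,0,0],1],[[0.7,0,0],[0,0,0],1],[[1.1,0,0],[0,0,0],1],[[1.5,0,0],[0,0,0],1],[[1.9,0,0],[0,0,0],1],[[2.3,0,0],[0,0,0],1],[[2.6,0,0],[0,0,0],1],[[2.9,0,0],[0,0,0],1]]'

```text
time: 5.55
position: [0.5961, -0.0065, 0.0174]
tcp_rot: [1.927, 2.481, 0.0]
wrist_force: [0.7, -3.7, 1.8]
gripper_width: 0.0002
grasp_force: 1.7
```

Request:
send_rows --targets '[[[0.3,0,0],[0,0,0],1],[[0.6,0,0],[0,0,0],1],[[0.9,0,0],[0,0,0],1],[[1.2,0,0],[0,0,0],1],[[1.5,0,0],[0,0,0],1],[[1.8,0,0],[0,0,0],1],[[2.1,0,0],[0,0,0],1],[[2.4,0,0],[0,0,0],1]]'

```text
time: 6.35
position: [0.5902, 0.0167, 0.0174]
tcp_rot: [1.927, 2.481, 0.0]
wrist_force: [1.6, -4.3, 3.2]
gripper_width: -0.0002
grasp_force: 2.2
```

```bash
python3 wr.py w2.png
```

```text
6.35 [0.59018824 0.01668436 0.01742364] chan xy -0.00010670531917764039 -0.029321521403430546 0.017423644554064713 yaw err 0.10304053158075455 [ 3.77045659e-04 -1.12442861e-04 -9.99999923e-01] [ 1.59282327 -4.29974107  3.16116032]
```

View pics/w2.png

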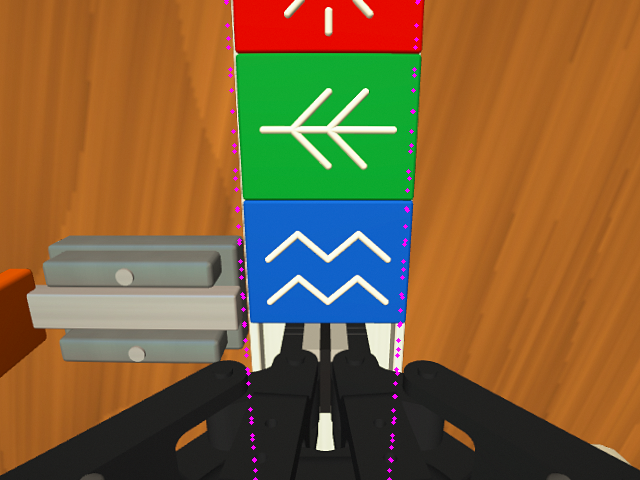

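The row is closed, with the blue block's rear edge at row 322 just ahead of the fingers and in contact. About 9 mm remain, so I'll creep in.

Request:
send_rows --targets '[[[0.1,0,0],[0,0,0],1],[[0.2,0,0],[0,0,0],1],[[0.3,0,0],[0,0,0],1],[[0.4,0,0],[0,0,0],1],[[0.5,0,0],[0,0,0],1],[[0.6,0,0],[0,0,0],1],[[0.65,0,0],[0,0,0],1],[[0.7,0,0],[0,0,0],1]]'

```text
time: 7.2
position: [0.5884, 0.0233, 0.0173]
tcp_rot: [1.927, 2.481, 0.0]
wrist_force: [1.5, -4.1, 3.2]
gripper_width: -0.0001
grasp_force: 2.2
```

Request:
send_rows --targets '[[[0.05,0,0],[0,0,0],1],[[0.1,0,0],[0,0,0],1],[[0.15,0,0],[0,0,0],1],[[0.2,0,0],[0,0,0],1],[[0.2,0,0],[0,0,0],1],[[0.2,0,0],[0,0,0],1],[[0.2,0,0],[0,0,0],1],[[0.2,0,0],[0,0,0],1]]'

```text
time: 8.0
position: [0.588, 0.025, 0.0173]
tcp_rot: [1.927, 2.481, -0.0]
wrist_force: [1.7, -4.7, 4.0]
gripper_width: -0.0001
grasp_force: 2.6
```

Request:
send_rows --targets '[[[0.05,0,0],[0,0,0],1],[[0.1,0,0],[0,0,0],1],[[0.15,0,0],[0,0,0],1],[[0.2,0,0],[0,0,0],1],[[0.2,0,0],[0,0,0],1],[[0.2,0,0],[0,0,0],1],[[0.2,0,0],[0,0,0],1],[[0.2,0,0],[0,0,0],1]]'

```text
time: 8.8
position: [0.588, 0.025, 0.0174]
tcp_rot: [1.927, 2.477, -0.004]
wrist_force: [2.0, -10.3, 2.7]
gripper_width: -0.0002
grasp_force: 5.1
```

Request:
send_rows --targets '[[[0.05,0,0],[0,0,0],1],[[0.1,0,0],[0,0,0],1],[[0.15,0,0],[0,0,0],1],[[0.2,0,0],[0,0,0],1],[[0.2,0,0],[0,0,0],1],[[0.2,0,0],[0,0,0],1],[[0.2,0,0],[0,0,0],1],[[0.2,0,0],[0,0,0],1]]'

```text
time: 9.6
position: [0.5883, 0.0251, 0.0175]
tcp_rot: [1.926, 2.474, -0.008]
wrist_force: [3.8, -14.1, 0.4]
gripper_width: -0.0
grasp_force: 7.5
```

The position stalled while the force rose, at a TCP y of about -20.7 mm. That puts the rear face at about -10 mm, so the row is home. Backing off and rising.

Request:
send_rows --targets '[[[-0.4,0,0],[0,0,0],1],[[-0.9,0,0],[0,0,0],1],[[-1.8,0,0],[0,0,0],1],[[-3,0,0],[0,0,0],1],[[-3.5,0,-2],[0,0,0],1],[[-3.5,0,-5],[0,0,0],1],[[-3.5,0,-9],[0,0,0],1],[[-3.5,0,-12],[0,0,0],1]]'

```text
time: 10.4
position: [0.5958, -0.0053, 0.1391]
tcp_rot: [1.927, 2.481, 0.002]
wrist_force: [-0.4, -0.1, 0.7]
gripper_width: 0.0002
grasp_force: 0.0
```

```bash
python3 wr.py w3.png
```

```text
10.4 [ 0.59577281 -0.00525802  0.13914251] chan xy -8.181183026275546e-05 -0.05196340363596751 0.13914250720988927 yaw err 0.08965064334486977 [ 7.20450445e-04  6.53968945e-04 -9.99999527e-01] [-0.38917422 -0.05454559  0.74027801]
```

View pics/w3.png

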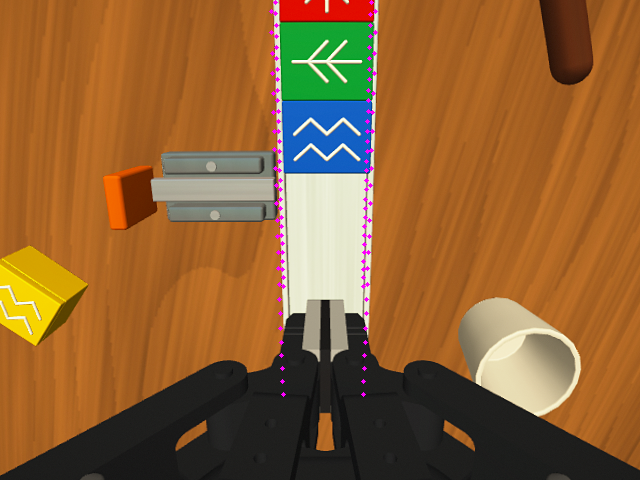

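The row is closed and home, with the blue block's rear edge at row 173 just ahead of the bolt line at row 188. The orange tab is at (130,198). Next I'll move behind the tab.

Request:
send_rows --targets '[[[0.5,-3,0],[0,0,0],1],[[1,-6.5,0],[0,0,0],1],[[1.6,-10.5,0],[0,0,0],1],[[2.3,-14.5,0],[0,0,0],1],[[3,-17,0],[0,0,0],1],[[3,-17,3],[0,0,0],1],[[3,-17,7],[0,0,0],1],[[3,-17,9.8],[0,0,0],1]]'

```text
time: 11.25
position: [0.4225, -0.0178, 0.0377]
tcp_rot: [-1.927, -2.48, -0.001]
wrist_force: [0.2, 0.2, -0.2]
gripper_width: -0.0002
grasp_force: 0.0
```

Request:
send_rows --targets '[[[0,0.5,0],[0,0,0],1],[[0,1,0],[0,0,0],1],[[0,1.5,0],[0,0,0],1],[[0,2,0],[0,0,0],1],[[0,2.4,0],[0,0,0],1],[[0,2.8,0],[0,0,0],1],[[0,3.2,0],[0,0,0],1],[[0,3.6,0],[0,0,0],1]]'

```text
time: 12.05
position: [0.4586, -0.0087, 0.0394]
tcp_rot: [1.927, 2.481, 0.0]
wrist_force: [-0.3, 0.6, -0.7]
gripper_width: 0.0005
grasp_force: 0.0
```

```bash
python3 wr.py w4.png
```

```text
12.05 [ 0.45860803 -0.00874021  0.03941124] chan xy -0.13390119404738482 -0.021653761754090072 0.039411235826440565 yaw err 0.11383188138166707 [ 1.70761047e-04  8.43080896e-05 -9.99999982e-01] [-0.33588129  0.59925139 -0.68441512]
```

View pics/w4.png

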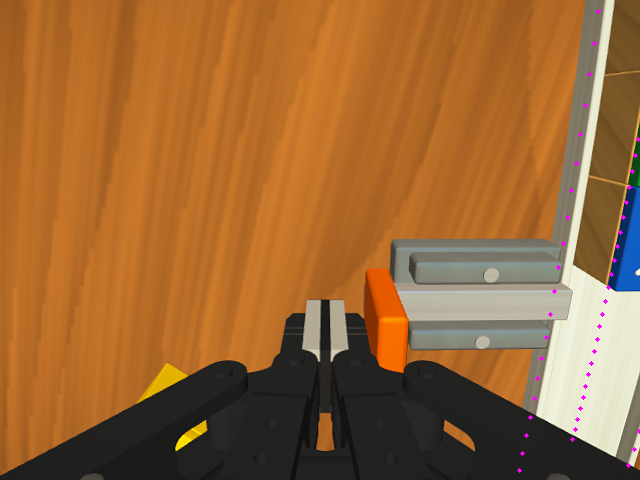

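The right finger's back at (365,330) is level with the tab and just touching it. I'll push along the tool's +y.

Request:
send_rows --targets '[[[0,0.4,0],[0,0,0],1],[[0,0.8,0],[0,0,0],1],[[0,1.2,0],[0,0,0],1],[[0,1.6,0],[0,0,0],1],[[0,2,0],[0,0,0],1],[[0,2.4,0],[0,0,0],1],[[0,2.8,0],[0,0,0],1],[[0,3.2,0],[0,0,0],1]]'

```text
time: 12.9
position: [0.4894, -0.0007, 0.0391]
tcp_rot: [-1.927, -2.481, 0.0]
wrist_force: [-1.2, 0.6, 0.7]
gripper_width: 0.0001
grasp_force: 1.1
```

Request:
send_rows --targets '[[[0,0.1,0],[0,0,0],1],[[0,0.2,0],[0,0,0],1],[[0,0.3,0],[0,0,0],1],[[0,0.4,0],[0,0,0],1],[[0,0.5,0],[0,0,0],1],[[0,0.6,0],[0,0,0],1],[[0,0.7,0],[0,0,0],1],[[0,0.8,0],[0,0,0],1]]'

```text
time: 13.7
position: [0.4969, 0.0011, 0.0392]
tcp_rot: [-1.927, -2.481, -0.0]
wrist_force: [-2.2, 0.7, -0.2]
gripper_width: -0.0002
grasp_force: 1.0
```

Request:
send_rows --targets '[[[0,0.05,0],[0,0,0],1],[[0,0.1,0],[0,0,0],1],[[0,0.15,0],[0,0,0],1],[[0,0.2,0],[0,0,0],1],[[0,0.25,0],[0,0,0],1],[[0,0.3,0],[0,0,0],1],[[0,0.35,0],[0,0,0],1],[[0,0.4,0],[0,0,0],1]]'

```text
time: 14.5
position: [0.5009, 0.002, 0.0393]
tcp_rot: [-1.927, -2.481, -0.0]
wrist_force: [-1.8, 0.4, -0.9]
gripper_width: 0.0
grasp_force: 1.0
```

Request:
send_rows --targets '[[[0,0.05,0],[0,0,0],1],[[0,0.1,0],[0,0,0],1],[[0,0.15,0],[0,0,0],1],[[0,0.2,0],[0,0,0],1],[[0,0.25,0],[0,0,0],1],[[0,0.3,0],[0,0,0],1],[[0,0.3,0],[0,0,0],1],[[0,0.3,0],[0,0,0],1]]'

```text
time: 15.3
position: [0.5039, 0.0028, 0.0393]
tcp_rot: [1.927, 2.481, 0.0]
wrist_force: [-2.0, 1.1, -1.5]
gripper_width: -0.0002
grasp_force: 1.0
```

Request:
send_rows --targets '[[[0,0.05,0],[0,0,0],1],[[0,0.1,0],[0,0,0],1],[[0,0.15,0],[0,0,0],1],[[0,0.2,0],[0,0,0],1],[[0,0.2,0],[0,0,0],1],[[0,0.2,0],[0,0,0],1],[[0,0.2,0],[0,0,0],1],[[0,0.2,0],[0,0,0],1]]'

```text
time: 16.1
position: [0.5039, 0.0028, 0.0392]
tcp_rot: [-1.927, -2.479, 0.004]
wrist_force: [-7.6, -1.1, 4.8]
gripper_width: 0.0001
grasp_force: 3.8
```

Request:
send_rows --targets '[[[0,0.05,0],[0,0,0],1],[[0,0.1,0],[0,0,0],1],[[0,0.15,0],[0,0,0],1],[[0,0.2,0],[0,0,0],1],[[0,0.2,0],[0,0,0],1],[[0,0.2,0],[0,0,0],1],[[0,0.2,0],[0,0,0],1],[[0,0.2,0],[0,0,0],1]]'

```text
time: 16.9
position: [0.504, 0.0028, 0.0392]
tcp_rot: [-1.926, -2.478, 0.009]
wrist_force: [-13.1, -3.4, 10.1]
gripper_width: 0.0001
grasp_force: 6.4
```

Request:
send_rows --targets '[[[0,-0.4,0],[0,0,0],1],[[0,-1,0],[0,0,0],1],[[0,-2.2,0],[0,0,0],1],[[0,-4,0],[0,0,0],1],[[0,-5,-2],[0,0,0],1],[[0,-5,-6],[0,0,0],1],[[0,-5,-10],[0,0,0],1],[[0,-5,-14],[0,0,0],1]]'

```text
time: 17.7
position: [0.4601, -0.0089, 0.1814]
tcp_rot: [1.926, 2.479, 0.002]
wrist_force: [1.0, -0.0, -0.9]
gripper_width: -0.0001
grasp_force: 0.0
```

Request:
send_rows --targets '[[[-4,0,0],[0,0,0],1],[[-8,0,0],[0,0,0],1],[[-12,0,0],[0,0,0],1],[[-16,0,0],[0,0,0],1],[[-20,0,0],[0,0,0],1],[[-20,0,0],[0,0,0],1],[[-20,0,0],[0,0,0],1],[[-20,0,0],[0,0,0],1]]'

```text
time: 18.5
position: [0.5087, -0.2018, 0.1794]
tcp_rot: [1.926, 2.481, 0.001]
wrist_force: [0.9, -0.4, -0.1]
gripper_width: -0.0002
grasp_force: 0.0
```

Run:
```python
from rig import *; from h import *
s=snapshot("top"); cv2.imwrite("pics/end.png",cv2.resize(s["img"][130:320,195:455],None,fx=3,fy=3,interpolation=cv2.INTER_CUBIC)); st=state(); print(st["position"],st["wrist_force"],st["time"])
```

```text
[ 0.50862405 -0.20142728  0.17943923] [ 0.63747962  1.21449409 -0.39915043] 18.55
```

View pics/end.png

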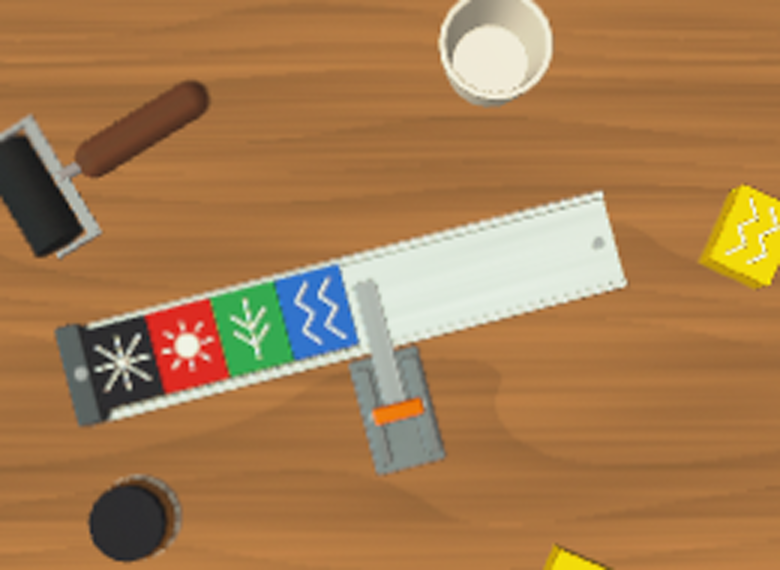

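The row is closed against the stop at (100,375), and the bolt is across the channel behind the blue block at (370,300). The bystanders haven't moved and the arm is clear.

```bash
python3 -c "
from rig import *
print(hand_in())"
```

```text
the job is handed in; nothing more can be done
None
```

The job is handed in: the four blocks are home against the stop as one closed row, the bolt is pushed to its hard stop behind them, the ink jar, paint pot and brayer are untouched, and the arm finished clear at about 18.5 s.

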